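Check the sprung blade gauge against its setting block

TASK

Check the sprung blade gauge against the two-dot setting block lying in its cradle: pull the blade out by its upright handle until the pointer is level with the end of the block nearest the grey housing, hold it steady there for at least a second, then ease it all the way home without letting it snap back. Then put that block away, dots up, down in the pocket of its own two-dot storage tray (the one that fits it), and let go. Leave everything else where it is.

Things in the scene. Friction and masses are not known exactly. Their poses are not given: they have to be found in the camera images.
- gauge: The bench gauge, fixed: a plywood board 14 mm thick (x -235 to 210, y -75 to 75 mm) with a low grey housing (x 46 to 210, y 7 to 63 mm, top 40 mm above the table) and a sprung steel blade along y = 35 mm; the block lies along y = -40 mm. Origin: on the table, below the pointer's home position. x runs along the blade to the housing; the blade is pulled out towards -x.
- slide (a joint): How far the blade is pulled out, in m: 0 fully home against its stop, limit 0.14. The spring pulls it home with 3 N at 0, growing by 0.6 N per 10 mm; it does not lock.
- handle (a point): Grip point of the blade's upright steel handle: a plate 12 mm thick along the gauge's x, 32 mm wide along its y, from 36 to 88 mm above the table. The point is on the plate's mid plane, 74 mm above the table, and moves with the blade; axes as the gauge's. At home 40 mm are free between plate and housing.
- pointer (a point): Tip of the pointer, a dark steel finger 4 mm thick sticking out sideways from the handle's foot towards the block (gauge -y), in line with the plate's mid plane, 41 mm above the table, 9 mm clear of the block's side. It moves with the blade; axes as the gauge's.
- cradle_floor (a point): Middle of the floor of the grey cradle on the gauge's board in which the block lies at the start, 18 mm above the table. The cradle is 116 x 46 mm, its rim 6 mm above its floor, and it is clamped at a different place along the board each time. Axes as the gauge's.
- block: The two-dot setting block, aluminium, 100 mm long (its x) x 30 mm wide (its y) x 40 mm high (z), about 0.32 kg, with two black dots on top. Origin: centre of its underside. At the start it lies in the cradle, its +x pointing to the housing.
- block_end (a point): Middle of the top edge of the block's +x end face, the end nearest the housing at the start (50 mm from the block's middle, 40 mm above its underside): the mark for the pointer.
- tray_middle: The two-dot storage tray, fixed, empty: a brown wooden plate 170 (x) x 70 (y) mm and 10 mm high with a pocket in its middle 108 x 38 mm, its floor 4 mm above the table, long side along x. Two black dots on a white label on its rim at the -x end. Origin: centre of its underside.
- tray_long: The three-dot storage tray, fixed, also empty: like the two-dot tray, but its pocket is 138 x 38 mm and it has three dots. Not the place for the two-dot block.
- tray_short: The one-dot storage tray, fixed: like the others, with a pocket 78 x 38 mm and one dot, holding its own block. The three trays stand in a row about 110 mm apart, in any order.
- block_short: The one-dot block, 70 x 30 x 40 mm, in its tray. Origin: centre of its underside. Leave it.
- block_long: The three-dot block, 130 x 30 x 40 mm, lying on the table behind the trays. Origin: centre of its underside. Leave it.
- glue: White bottle, 54 mm across, 150 mm tall, standing behind the trays. Origin: centre of its foot. Leave it.
- stick: White glue stick, 30 mm across, 100 mm tall, standing beside the gauge's board on its +y side. Origin: centre of its foot. Leave it.
- house: White model house, 150 x 110 mm, 90 mm tall, to the left. Origin: centre of its underside. Leave it.
- dispenser: Grey tape dispenser, 150 x 60 mm, 92 mm tall, at the back right. Origin: centre of its underside. Leave it.
- mug: White mug, 84 mm across, 95 mm tall, to the right of the trays. Origin: centre of its foot. Leave it.
- brush: Brush, 200 mm long, lying on the table to the left. Leave it.
Things that resemble listed ones, but are neither listed nor needed, are in the scene too. Leave any purple look-alike of the block alone.

How it is judged:
By the outcome, as a careful person would: the job done as asked, in the order asked, and still so for the second after the job is handed in, with the robot touching nothing.
It also fails if it takes over 70 s, if anything falls off the work surface, if the arm or the gripper's body presses on something with over 40 N, if the wrist force passes 120 N, or if a joint passes its speed limit or range.

ROBOT

A 6-joint arm with a two-finger parallel gripper is mounted at the origin on the work surface. World frame = base frame: x ahead of the robot, y to its left, z up, the work surface at z = 0. Lengths are in mm, angles in rad, forces in N, time in s.
With the tool pointing down it reaches from about 275 to 1000 mm from the base axis. Payload 8.4 kg.
Tool frame: the origin (TCP) lies on the centre line of the jaws, within the pads' length; the fingertips stand r.tip_reach ahead of it and the grasp point (between the pads) lies 11 mm behind it (r.tip_reach is the distance from the TCP to the fingertips, in mm); z points along the fingers, y is the line along which they close (so a half turn about z gives the same grasp; the last joint's range is limited). The gripper opens to 85 mm and grips with 20 to 120 N. Pads are 22 mm wide; open, the fingers measure 114 mm over their backs; the gripper's body (76 mm by 85 mm) begins 54 mm behind the grasp point. The pads swing forward as they close: fully open they stand 13 mm farther back than shut.
Start: joints at [1.295, 0.353, 1.633, -0, 1.155, -0.002], TCP at [168.993, 601.722, 216.081] pointing down, gripper open.
Joint ranges: [-2.63, 2.63], [-0.92, 2.1], [0.06, 2.66], [-1.3, 4.44], [0, 2.69], [-3.02, 3.02]. Speed limits (rad/s): [2.22, 2.22, 2.79, 3.14, 3.14, 3.14].

INTERFACE

Orientations are given as [roll, pitch, yaw] about the fixed x, y, z axes, in that order (R = Rz(yaw) Ry(pitch) Rx(roll)).
In Python, from rig import r gives the robot as it stands.
- The arm moves only by the tool carry_out, never from a script. Its argument "targets" is a list of rows, each an object with "dp": the shift along the tool's x, y, z in mm, a list of three; "yaw": the turn about the tool's z in degrees. A call has 1 to 12 rows; each row is the pose to reach, as a shift and turn from the pose commanded when the call began, along the tool's axes at that moment; what a row does not reach only later rows make up. A row lasts 1/8 s, in which the tool goes at most 62.5 mm and 10.7 degrees, less where a joint would pass 70% of its speed; a pose out of reach is approached as far as the arm can. A call with a gripper value outside its range is refused whole. "fingers" is the opening, from -1 (shut) to 1 (fully open), so that 0 is half open, set as the call begins (left out, the last holds). The fingers move at their own pace and stop on an object; "grip_force" is the grip in N (left out, the last holds). Time passes only in rows, so rows that repeat a pose let the fingers close. It gives the time, the measured TCP pose, the force, the opening and the grip force at its end, in the units of the state.
- r.sense(): the state, without advancing time (a new reading comes with each control period).
- r.grab_frame(name): name is "scene" or "side" or "wrist"; returns the picture (420x560x3 uint8, red, green, blue); there is no depth.
- r.get_calibration(name): a dict with "fx", "fy", "cx", "cy" (pixels), "rvec" (rotation vector, rad) and "tvec" (3), from world to camera coordinates, as OpenCV has them. Camera axes: x right, y down, z forward; pixel columns grow to the right and rows downward; lengths in mm; the calibration is good to about 2 mm. A picture is of the moment at which its call begins: read the wrist's pose just before it. get_calibration takes no time and is no camera call; for the wrist camera it gives the pose at the moment of the call.
- r.sign_off(): hands the job in; it is judged then, once.
The state is a dict: "clock": time; "qpos": joint angles; "qvel": joint speeds; "joint_efforts": joint torques, N m; "eef_pos": TCP position; "tcp_rot": TCP orientation; "contact_force": force on the tool from outside, world axes, zero at the start; "wrist_torque": the same for the moment, N m; "opening": opening from 0.0 (shut) to 1.0 (fully open); "grasp_force": force on a finger pad.
Only numpy, scipy, OpenCV 4.12 (cv2) and the standard library are available. Lean on these libraries where they do the work, as an engineer would, in place of code of your own. Each camera call takes 0.05 s, during which the arm holds its last target. There are 200 camera calls.

## Working session

There is one attempt and no reset: what is moved stays moved. The work goes in short steps, Python scripts to look and compute and a tool call to move; the robot and the scene stay as the last step left them, time stands still between calls to the robot, and variables do not carry over. Pictures are saved under pics/ and viewed, at most 10 in all, crops included, and the job is handed in when it is done.

Besides the shell and the picture viewer there is one more tool, called as name([rows], argument=value, ...), one row to a line, values as JSON. carry_out: Moves the arm, as the interface text tells. Its arguments: {"type":"object","properties":{"targets":{"type":"array","items":{"type":"object","properties":{"dp":{"type":"array","items":{"type":"number"}},"yaw":{"type":"number"}}}},"fingers":{"type":"number"},"grip_force":{"type":"number"}},"required":["targets"]}

```bash
mkdir -p pics; cat > h.py <<'E'
import numpy as np, cv2
from rig import r
def cal(n):
    c=r.get_calibration(n); K=np.array([[c["fx"],0,c["cx"]],[0,c["fy"],c["cy"]],[0,0,1.]])
    return K,cv2.Rodrigues(np.array(c["rvec"],float))[0],np.array(c["tvec"],float).ravel()
def ray(c,uv,z):
    K,R,t=c; d=R.T@np.linalg.inv(K)@np.array([uv[0],uv[1],1.]); o=-R.T@t
    return o+d*(z-o[2])/d[2]
def proj(c,p):
    K,R,t=c; q=K@(R@np.array(p,float)+t); return q[:2]/q[2]
def snap(n,f):
    c=cal(n); im=np.array(r.grab_frame(n)); cv2.imwrite("pics/"+f,im[:,:,::-1]); return c,im
E
python3 - <<'E'
from h import *
for n in("scene","side"):
    c,im=snap(n,n+"0.png"); print(n,(-c[1].T@c[2]).round())
s=r.sense(); print(s, r.tip_reach)
E
```

```text
scene [1336. -724.  831.]
side [377. 942. 811.]
{'clock': 0.1, 'qpos': array([ 1.29459108e+00,  3.53561461e-01,  1.63404553e+00, -2.31630508e-05,
        1.15520145e+00, -2.40298948e-03]), 'qvel': array([ 0.00044699, -0.00119519,  0.00052629, -0.00115915,  0.00204524,
        0.00169742]), 'joint_efforts': array([ 2.27694181e-03, -6.06357694e+01, -3.42823792e+01,  1.30387543e-04,
        3.98503922e-03, -8.67267261e-06]), 'eef_pos': array([168.88621944, 601.29574487, 215.4537404 ]), 'tcp_rot': array([-3.14037682e+00,  1.82583617e-05,  2.86779977e+00]), 'contact_force': array([-0.93583968,  0.74203699, -0.14113617]), 'wrist_torque': array([-0.03557758, -0.00370167,  0.0171668 ]), 'grasp_force': 0.0, 'opening': 0.9988989706641782} 8.0
```

View pics/scene0.png

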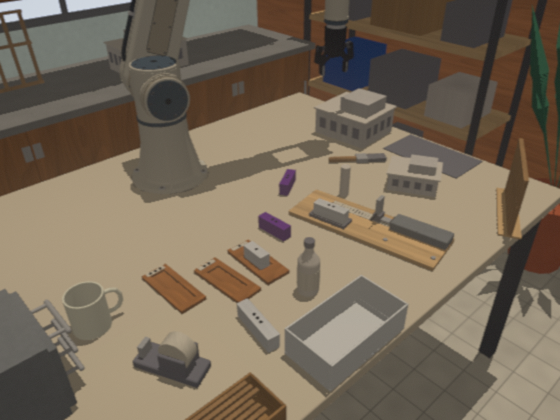

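View pics/side0.png

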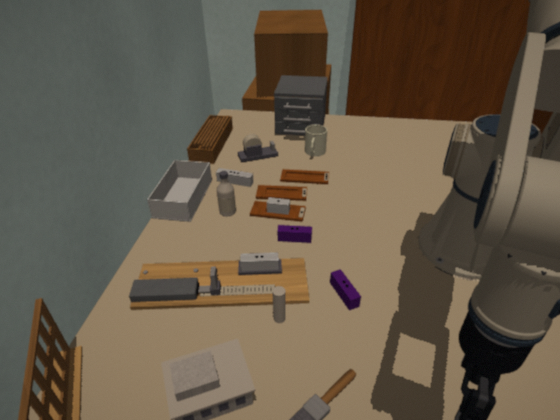

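The scene view shows the gauge board around (370,225), and the pale block in its cradle at (331,212). The handle is at (379,207) and the housing at (420,231). The trays are at (173,287), (227,279) and (258,260, holding a block).

Things that could be taken for the block:
- the pale block in the cradle at (331,212)
- purple blocks at (287,181) and (274,226)
- the short block in its tray at (257,253)
- the long block at (258,324)

By the description it is the one in the cradle. I'll check that in a close crop.

```bash
python3 - <<'E'
import cv2,numpy as np
a=cv2.imread("pics/scene0.png"); b=cv2.imread("pics/side0.png")
f=lambda im,x,y,w,h,s: cv2.resize(im[y:y+h,x:x+w],None,fx=s,fy=s,interpolation=cv2.INTER_CUBIC)
o=np.zeros((600,800,3),np.uint8)
def put(t,x,y): o[y:y+t.shape[0],x:x+t.shape[1]]=t
put(f(a,285,185,175,75,2.5*1),0,0) if 0 else put(f(a,285,185,175,80,3),0,0)
put(f(b,125,245,190,65,3),0,240)
put(f(a,135,238,160,75,2),0,440) if 0 else put(f(a,138,240,130,53,3)[:160],0,440)
put(f(b,245,165,95,53,3)[:160],400,440)
cv2.imwrite("pics/crop.png",o)
E
```

```text
(no output)
```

View pics/crop.png

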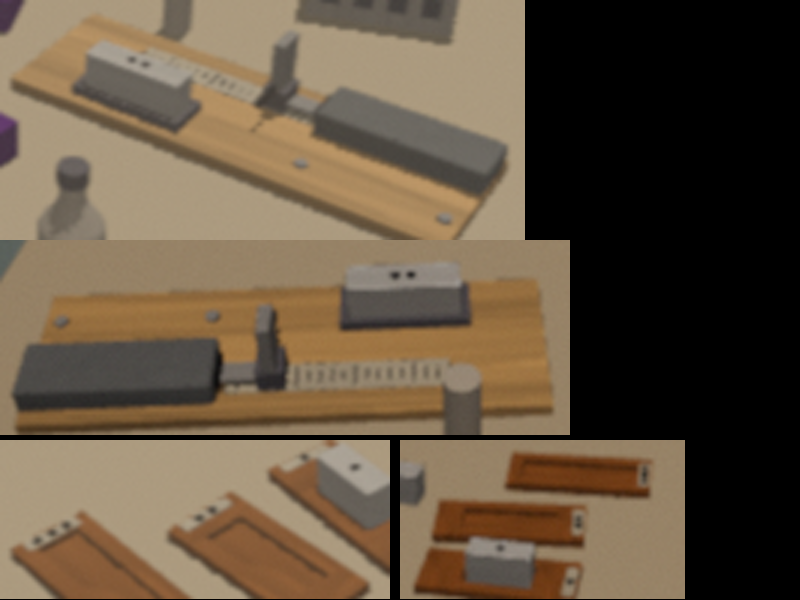

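The crop confirms it: the block in the cradle has two dots. The two-dot tray is the middle one, scene (227,279), and its label is at (207,265). Next I'll get positions.

```bash
python3 - <<'E'
from h import *
S,D=cal("scene"),cal("side")
def show(n,c,l,z): print(n,[ray(c,p,z)[:2].round().tolist() for p in l])
show("board side",D,[(141.7,264.3),(305,259),(308.3,301.7),(131.7,303.3)],14)
show("board scene",S,[(289,212.3),(316.7,190.7),(435,264)],14)
show("handle",D,[(213.3,267.7)],88);show("handle",S,[(380.7,196.7)],88)
show("dots",D,[(259.3,256.7)],58);show("dots",S,[(331.2,206)],58)
show("tray",D,[(257.3,185.7),(307,187.3),(305.7,200),(255.7,198.3)],10)
show("tray",S,[(195.3,271.7),(216.3,259),(259.7,288.3)],10)
show("blocktop",D,[(240.7,253.3),(278.3,253.3),(279.3,261),(240,261)],58)
E
```

```text
board side [[881.0, 213.0], [441.0, 128.0], [417.0, 276.0], [850.0, 346.0]]
board scene [[456.0, 114.0], [427.0, 259.0], [877.0, 220.0]]
handle [[654.0, 266.0]]
handle [[653.0, 276.0]]
dots [[557.0, 182.0]]
dots [[561.0, 176.0]]
tray [[642.0, -212.0], [471.0, -225.0], [468.0, -151.0], [633.0, -138.0]]
tray [[483.0, -234.0], [479.0, -166.0], [639.0, -157.0]]
blocktop [[608.0, 176.0], [509.0, 162.0], [502.0, 190.0], [603.0, 205.0]]
```

carry_out([
  {"dp": [-45, -25, -30], "yaw": 6},
  {"dp": [-95, -50, -60], "yaw": 14},
  {"dp": [-145, -77, -90], "yaw": 22},
  {"dp": [-195, -103, -110], "yaw": 30},
  {"dp": [-245, -130, -120], "yaw": 38},
  {"dp": [-295, -156, -120], "yaw": 46},
  {"dp": [-345, -183, -120], "yaw": 54},
  {"dp": [-395, -210, -120], "yaw": 60},
  {"dp": [-445, -236, -120], "yaw": 64},
  {"dp": [-490, -260, -120], "yaw": 64},
  {"dp": [-526, -279, -120], "yaw": 64},
  {"dp": [-526, -279, -120], "yaw": 64},
], fingers=0.0, grip_force=40)

```text
clock: 1.6
eef_pos: [601.3, 188.7, 335.2]
tcp_rot: [-3.141, 0.001, 1.748]
contact_force: [-0.7, 0.7, -0.4]
opening: 0.501
grasp_force: 0.0
```

```bash
python3 - <<'E'
from h import *
c,im=snap("wrist","w1.png"); s=r.sense(); print(s["clock"],s["eef_pos"],s["tcp_rot"],s["qpos"])
print((-c[1].T@c[2]).round(),c[1].round(2))
for p in [(653,271,88),(557,182,58),(700,280,40)]: print(proj(c,p))
E
```

```text
1.65 [600.2274142  189.90290247 335.25645939] [-3.14015424e+00 -4.30680455e-06  1.74863754e+00] [3.03932317e-01 2.75727103e-01 1.47808882e+00 1.88258923e-04
 1.38920318e+00 1.26056966e-01]
[589. 255. 492.] [[ 0.98  0.18 -0.  ]
 [ 0.17 -0.95  0.26]
 [ 0.04 -0.26 -0.96]]
[325.25404391 123.97207985]
[245.3837909 173.8478606]
[352.38661877 123.98013481]
```

View pics/w1.png

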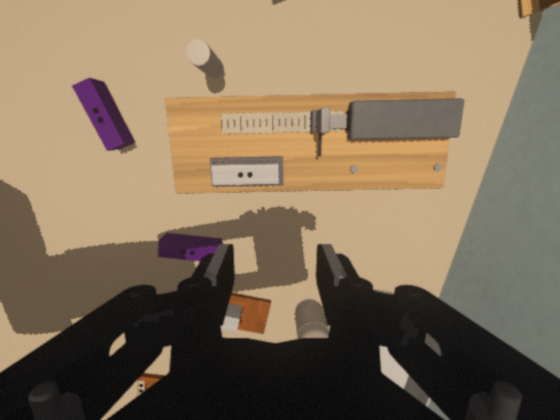

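The wrist view shows the board with corners at (168,98), (456,92), (443,190) and (175,193). The block top is at about (245,175), the handle at (325,120) and the pointer below it at (320,145).

```bash
python3 - <<'E'
from h import *
c=cal("wrist"); im=cv2.imread("pics/w1.png"); hsv=cv2.cvtColor(im,cv2.COLOR_BGR2HSV)
def corners(m,z,n):
    k=max(cv2.findContours(m,0,1)[0],key=cv2.contourArea); b=cv2.boxPoints(cv2.minAreaRect(cv2.convexHull(k)))
    p=np.array([ray(c,q,z)[:2] for q in b]); print(n,b.round(1).tolist(),p.round(1).tolist(),"mid",p.mean(0).round(1))
    e=[p[i]-p[i-1] for i in range(4)]
    for v in e[:2]: print("  len %.1f ang %.2f"%(np.hypot(*v),np.degrees(np.arctan2(v[1],v[0]))%180))
sub=np.zeros(im.shape[:2],np.uint8); sub[155:195,205:290]=1
corners(((hsv[...,2]>135)&(hsv[...,1]<60)&(sub>0)).astype(np.uint8)*255,58,"block")
sub[:]=0; sub[85:200,160:465]=1
m=((hsv[...,1]>110)&(sub>0)).astype(np.uint8)*255
corners(m,14,"board")
sub[:]=0; sub[90:150,345:470]=1
corners(((hsv[...,1]<90)&(hsv[...,2]<110)&(sub>0)).astype(np.uint8)*255,40,"housing")
cv2.imwrite("pics/w1c.png",cv2.resize(im[85:205,200:360],None,fx=5,fy=5,interpolation=cv2.INTER_CUBIC))
E
```

```text
block [[210.89999389648438, 164.10000610351562], [278.70001220703125, 162.8000030517578], [279.1000061035156, 184.1999969482422], [211.3000030517578, 185.5]] [[503.6, 188.5], [601.4, 208.1], [607.7, 177.0], [508.1, 156.9]] mid [555.2 182.6]
  len 31.9 ang 98.10
  len 99.7 ang 11.37
board [[164.89999389648438, 97.5], [455.0, 91.0999984741211], [457.1000061035156, 187.10000610351562], [167.10000610351562, 193.5]] [[413.7, 270.1], [846.3, 357.2], [899.4, 216.4], [429.3, 120.5]] mid [647.2 241. ]
  len 150.4 ang 95.96
  len 441.3 ang 11.39
housing [[339.29998779296875, 134.5], [351.0, 101.30000305175781], [450.0, 136.0], [438.29998779296875, 169.3000030517578]] [[683.2, 263.4], [688.9, 311.9], [846.0, 290.6], [844.8, 240.0]] mid [765.7 276.4]
  len 163.3 ang 171.76
  len 48.8 ang 83.33
```

View pics/w1c.png

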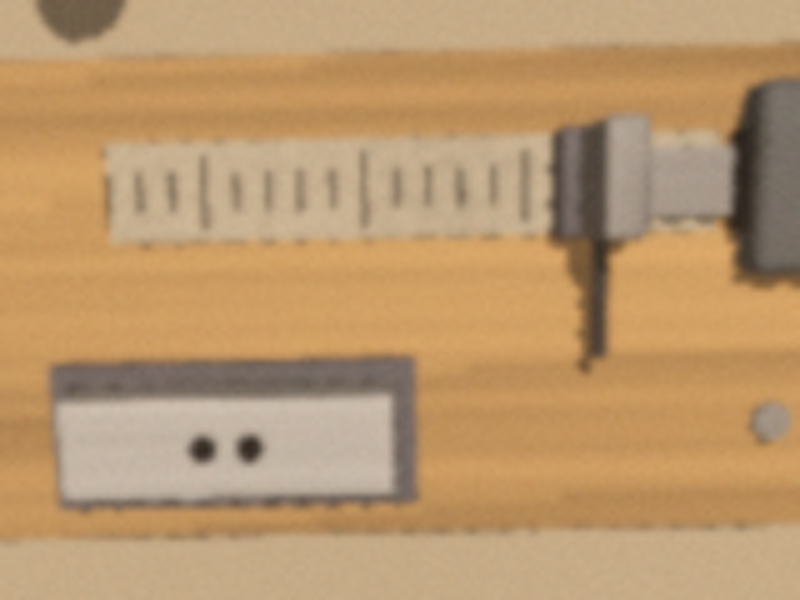

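The crop shows the handle top centred at (629,177), the pointer at x≈600 with its tip at y≈355, and the block's housing end at x≈394.

```bash
python3 - <<'E'
from h import *
c=cal("wrist"); f=lambda x,y:(x/5+200-.4,y/5+85-.4)
H=ray(c,f(629,177),88);P=ray(c,f(600,353),41);B=ray(c,f(394,447),58);P2=ray(c,f(601,260),41)
dd=ray(c,f(226,449),58)
a=np.radians(11.35);ex=np.array([np.cos(a),np.sin(a)]);ey=np.array([-ex[1],ex[0]])
print(H,P,P2,B,dd)
for p in(H,P,P2,dd): print("rel block end gauge x,y",((p-B)[:2]@ex).round(1),((p-B)[:2]@ey).round(1))
t=r.sense();R=t["eef_pos"];y=t["tcp_rot"][2];print(R,y)
d=H-R;print("tool dp to handle",d[:2]@[np.cos(y),np.sin(y)],d[:2]@[np.sin(y),-np.cos(y)])
E
```

```text
[650.78387509 277.37784714  88.        ] [660.77171672 228.50378076  41.        ] [655.13478834 255.29559347  41.        ] [603.93597099 191.80364606  58.        ] [555.02238074 182.36688634  58.        ]
rel block end gauge x,y 62.8 74.7
rel block end gauge x,y 62.9 24.8
rel block end gauge x,y 62.7 52.2
rel block end gauge x,y -49.8 0.4
[600.2274142  189.90290247 335.25645939] 1.7486375435871482
tool dp to handle 77.15157638316623 65.2338558211442
```

carry_out([
  {"dp": [30, 26, 60], "yaw": -1.2},
  {"dp": [60, 52, 110], "yaw": -1.2},
  {"dp": [77, 65, 150], "yaw": -1.2},
  {"dp": [77, 65, 190], "yaw": -1.2},
  {"dp": [77, 65, 225], "yaw": -1.2},
  {"dp": [77, 65, 255], "yaw": -1.2},
  {"dp": [77, 65, 273], "yaw": -1.2},
  {"dp": [77, 65, 273], "yaw": -1.2},
  {"dp": [77, 65, 273], "yaw": -1.2},
])

```text
clock: 2.78
eef_pos: [650.8, 278.9, 64.5]
tcp_rot: [3.14, -0.0, 1.772]
contact_force: [-0.1, 0.4, 0.1]
opening: 0.499
grasp_force: 0.0
```

carry_out([
  {"dp": [0, 0, 0], "yaw": 0},
  {"dp": [0, 0, 0], "yaw": 0},
  {"dp": [0, 0, 0], "yaw": 0},
  {"dp": [0, 0, 0], "yaw": 0},
  {"dp": [0, 0, 0], "yaw": 0},
  {"dp": [0, 0, 0], "yaw": 0},
], fingers=-1, grip_force=60)

```text
clock: 3.52
eef_pos: [651.7, 278.8, 64.6]
tcp_rot: [3.138, -0.001, 1.772]
contact_force: [2.6, 0.8, 7.0]
opening: 0.118
grasp_force: 59.6
```

```bash
python3 - <<'E'
from h import *
s=r.sense(); print(s["eef_pos"],s["tcp_rot"],s["contact_force"],s["opening"],s["grasp_force"])
E
```

```text
[651.71424683 278.75016048  64.57688287] [ 3.13814042e+00 -5.79274216e-04  1.77155772e+00] [2.63912702 0.75021541 6.9674016 ] 0.1177073096692451 59.64187502861023
```

carry_out([
  {"dp": [0, -4, 0], "yaw": 0},
  {"dp": [0, -10, 0], "yaw": 0},
  {"dp": [0, -17, 0], "yaw": 0},
  {"dp": [0, -24, 0], "yaw": 0},
  {"dp": [0, -31, 0], "yaw": 0},
  {"dp": [0, -38, 0], "yaw": 0},
  {"dp": [0, -45, 0], "yaw": 0},
  {"dp": [0, -52, 0], "yaw": 0},
  {"dp": [0, -58, 0], "yaw": 0},
  {"dp": [0, -61, 0], "yaw": 0},
  {"dp": [0, -62.5, 0], "yaw": 0},
  {"dp": [0, -62.5, 0], "yaw": 0},
])

```text
clock: 5.03
eef_pos: [591.3, 266.6, 64.6]
tcp_rot: [3.136, -0.001, 1.772]
contact_force: [6.6, 2.0, 4.4]
opening: 0.117
grasp_force: 59.4
```

```bash
python3 - <<'E'
from h import *
s=r.sense(); print(s["eef_pos"],s["tcp_rot"],s["contact_force"],s["opening"],s["grasp_force"])
d=s["eef_pos"]-np.array([651.71,278.75,64.6]);a=np.radians(11.35);print("pulled",d[:2]@[np.cos(a),np.sin(a)],d[:2]@[-np.sin(a),np.cos(a)])
o=[]
for n in("scene","side","wrist"):
    c,im=snap(n,n+"2.png")
    u=proj(c,(600,205,50)); print(n,u)
    x,y=np.clip((u-[40,36]).astype(int),0,[480,348]); print(x,y)
    o.append(cv2.resize(im[y:y+72,x:x+80,::-1],None,fx=5 if n=="wrist" else 5,fy=5,interpolation=cv2.INTER_CUBIC)[:300 if n!="wrist" else 360,:400])
W=np.zeros((600,800,3),np.uint8); W[:300,:400]=o[0][:300]; W[:300,400:]=o[1][:300]; W[300:,:400]=o[2][:300]
cv2.imwrite("pics/pull.png",W)
E
```

```text
[591.32983961 266.64805698  64.57543638] [ 3.13621685e+00 -9.41346189e-04  1.77164772e+00] [6.64642168 1.98350052 4.38867417] 0.1172233640624718 59.392327666282654
pulled -61.58100747958944 0.017656463000960736
scene [348.33179641 210.08636325]
308 174
side [241.44589646 263.38058547]
201 227
wrist [270.12779827 325.43142152]
230 289
```

View pics/pull.png

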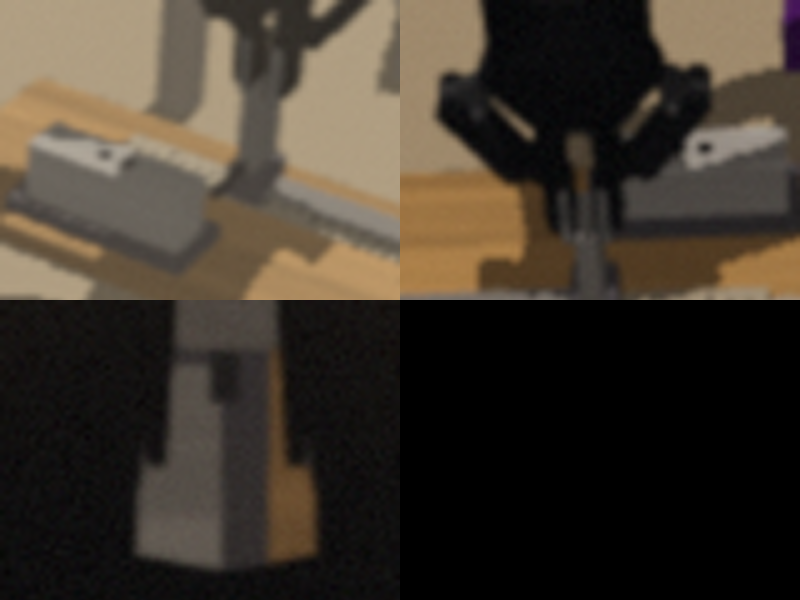

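In the wrist crop the dark pointer tip shows at x 210–240, y 402. The block's top end edge lies at x≈222, and its darker end face spans 222–268.

```bash
python3 - <<'E'
from h import *
c=cal("wrist"); f=lambda x,y:(x/5+230-.4,(y-300)/5+289-.4)
a=np.radians(11.35);ex=np.array([np.cos(a),np.sin(a)]);ey=np.array([-ex[1],ex[0]])
im=cv2.imread("pics/wrist2.png").astype(int).sum(2)
for v in range(299,343,3): print(v,im[v,258:290].tolist())
for n,p,z in(("ptr",f(211,400),41),("ptr",f(240,400),41),("edge",f(221,480),58),("edge",f(222,560),58),("edge",f(223,420),58)):
    q=ray(c,p,z);print(n,(q[:2]@ex).round(1),(q[:2]@ey).round(1))
E
```

```text
299 [41, 39, 45, 63, 56, 48, 85, 129, 148, 151, 165, 157, 164, 150, 125, 123, 120, 134, 128, 147, 152, 155, 157, 158, 162, 168, 170, 147, 83, 62, 47, 53]
302 [39, 50, 53, 56, 48, 63, 134, 185, 208, 220, 214, 215, 208, 179, 123, 92, 90, 88, 85, 105, 125, 143, 145, 140, 150, 162, 187, 166, 104, 68, 58, 59]
305 [50, 47, 44, 51, 58, 93, 183, 224, 235, 231, 236, 238, 231, 206, 135, 96, 90, 85, 85, 112, 131, 136, 136, 143, 149, 161, 199, 187, 133, 65, 47, 54]
308 [45, 42, 47, 51, 45, 96, 188, 230, 231, 237, 238, 235, 238, 200, 149, 116, 100, 96, 99, 113, 124, 142, 141, 135, 146, 160, 189, 183, 122, 56, 41, 59]
311 [47, 53, 44, 38, 51, 111, 187, 234, 239, 239, 237, 243, 244, 240, 235, 215, 177, 147, 141, 139, 134, 143, 149, 141, 144, 163, 183, 189, 127, 81, 60, 39]
314 [40, 41, 59, 55, 66, 119, 188, 227, 231, 228, 232, 229, 223, 236, 230, 214, 182, 139, 143, 144, 139, 147, 146, 132, 147, 159, 182, 189, 152, 83, 46, 55]
317 [69, 51, 51, 46, 79, 156, 213, 230, 233, 237, 236, 252, 241, 240, 244, 225, 180, 154, 145, 149, 139, 147, 139, 143, 140, 166, 189, 201, 162, 113, 65, 55]
320 [104, 90, 66
[... 667 characters left out ...]
 249, 252, 256, 257, 249, 242, 253, 253, 247, 247, 235, 183, 160, 144, 139, 141, 146, 134, 148, 149, 173, 206, 221, 227, 217, 223, 226]
335 [244, 264, 270, 274, 272, 269, 270, 273, 269, 277, 270, 266, 269, 267, 269, 243, 193, 146, 140, 135, 135, 140, 134, 146, 146, 164, 199, 210, 209, 219, 214, 206]
338 [231, 256, 264, 264, 259, 265, 261, 274, 268, 266, 265, 265, 263, 265, 269, 241, 184, 148, 134, 136, 138, 145, 143, 136, 153, 169, 197, 218, 225, 211, 207, 205]
341 [50, 60, 74, 72, 95, 103, 136, 162, 184, 201, 210, 220, 225, 228, 236, 224, 187, 141, 129, 130, 122, 118, 134, 122, 121, 128, 119, 113, 102, 85, 68, 67]
ptr 629.7 89.9
ptr 633.8 89.9
edge 631.1 89.5
edge 631.2 77.3
edge 631.3 98.4
```

carry_out([
  {"dp": [0, -0.7, 0], "yaw": 0},
  {"dp": [0, -0.7, 0], "yaw": 0},
  {"dp": [0, -0.7, 0], "yaw": 0},
  {"dp": [0, -0.7, 0], "yaw": 0},
  {"dp": [0, -0.7, 0], "yaw": 0},
  {"dp": [0, -0.7, 0], "yaw": 0},
  {"dp": [0, -0.7, 0], "yaw": 0},
  {"dp": [0, -0.7, 0], "yaw": 0},
  {"dp": [0, -0.7, 0], "yaw": 0},
  {"dp": [0, -0.7, 0], "yaw": 0},
  {"dp": [0, -0.7, 0], "yaw": 0},
  {"dp": [0, -0.7, 0], "yaw": 0},
])

```text
clock: 6.68
eef_pos: [590.8, 266.5, 64.5]
tcp_rot: [3.136, -0.001, 1.772]
contact_force: [6.2, 0.7, 4.3]
opening: 0.119
grasp_force: 59.4
```

carry_out([
  {"dp": [0, 0, 0], "yaw": 0},
  {"dp": [0, 0, 0], "yaw": 0},
  {"dp": [0, 0, 0], "yaw": 0},
  {"dp": [0, 0, 0], "yaw": 0},
  {"dp": [0, 5, 0], "yaw": 0},
  {"dp": [0, 10, 0], "yaw": 0},
  {"dp": [0, 15, 0], "yaw": 0},
  {"dp": [0, 20, 0], "yaw": 0},
  {"dp": [0, 25, 0], "yaw": 0},
  {"dp": [0, 30, 0], "yaw": 0},
  {"dp": [0, 35, 0], "yaw": 0},
  {"dp": [0, 40, 0], "yaw": 0},
])

```text
clock: 8.18
eef_pos: [629.4, 274.3, 64.5]
tcp_rot: [3.138, -0.001, 1.772]
contact_force: [4.2, 1.0, 6.4]
opening: 0.117
grasp_force: 59.7
```

carry_out([
  {"dp": [0, 5, 0], "yaw": 0},
  {"dp": [0, 10, 0], "yaw": 0},
  {"dp": [0, 14, 0], "yaw": 0},
  {"dp": [0, 17, 0], "yaw": 0},
  {"dp": [0, 20, 0], "yaw": 0},
  {"dp": [0, 22, 0], "yaw": 0},
  {"dp": [0, 23.5, 0], "yaw": 0},
  {"dp": [0, 24.2, 0], "yaw": 0},
  {"dp": [0, 24.2, 0], "yaw": 0},
  {"dp": [0, 24.2, 0], "yaw": 0},
])

```text
clock: 9.43
eef_pos: [652.4, 278.9, 64.6]
tcp_rot: [3.139, -0.001, 1.772]
contact_force: [2.0, -0.5, 7.7]
opening: 0.117
grasp_force: 59.8
```

carry_out([
  {"dp": [0, 0.7, 0], "yaw": 0},
  {"dp": [0, 1.5, 0], "yaw": 0},
  {"dp": [0, 1.5, 0], "yaw": 0},
  {"dp": [0, 1.5, 0], "yaw": 0},
])

```text
clock: 9.93
eef_pos: [652.5, 278.9, 64.5]
tcp_rot: [3.142, -0.0, 1.772]
contact_force: [-2.9, -0.3, 11.8]
opening: 0.115
grasp_force: 60.3
```

carry_out([
  {"dp": [0, 0, 0], "yaw": 0},
  {"dp": [0, 0, 0], "yaw": 0},
  {"dp": [0, 0, 0], "yaw": 0},
  {"dp": [0, 0, 0], "yaw": 0},
  {"dp": [0, 0, -30], "yaw": 0},
  {"dp": [0, 0, -80], "yaw": 0},
  {"dp": [0, 0, -120], "yaw": 6},
  {"dp": [-15, -30, -130], "yaw": 15},
  {"dp": [-30, -55, -130], "yaw": 24},
  {"dp": [-45, -80, -130], "yaw": 33},
  {"dp": [-60, -100, -130], "yaw": 42},
  {"dp": [-76, -115, -130], "yaw": 51},
], fingers=0.2)

```text
clock: 11.42
eef_pos: [554.2, 180.7, 193.1]
tcp_rot: [-3.142, 0.0, 0.877]
contact_force: [-0.3, -0.1, 0.3]
opening: 0.602
grasp_force: 0.0
```

carry_out([
  {"dp": [0, 0, 0], "yaw": 9},
  {"dp": [0, 0, 0], "yaw": 18},
  {"dp": [0, 0, 0], "yaw": 27},
  {"dp": [0, 0, 0], "yaw": 36},
  {"dp": [0, 0, 0], "yaw": 39.2},
  {"dp": [0, 0, 0], "yaw": 39.2},
  {"dp": [0, 0, 0], "yaw": 39.2},
])

```text
clock: 12.3
eef_pos: [555.0, 181.4, 193.0]
tcp_rot: [3.142, 0.0, 0.199]
contact_force: [0.4, -0.9, 0.1]
opening: 0.601
grasp_force: 0.0
```

```bash
python3 - <<'E'
from h import *
s=r.sense(); print(s["clock"],s["eef_pos"],s["tcp_rot"],s["opening"])
y=s["tcp_rot"][2];d=np.array([555.1,182.5])-s["eef_pos"][:2];print("yaw deg",np.degrees(y),"dp",d@[np.cos(y),np.sin(y)],d@[np.sin(y),-np.cos(y)])
for n in("wrist","side","scene"): snap(n,n+"3.png")
# tray in side / scene by mask
for n in("side","scene"):
    c=cal(n); im=cv2.imread("pics/%s3.png"%n); hsv=cv2.cvtColor(im,cv2.COLOR_BGR2HSV)
    u=proj(c,(556,-184,10)).astype(int); m=((hsv[...,1]>130)&(hsv[...,0]<15)).astype(np.uint8)*255
    m=cv2.morphologyEx(m,cv2.MORPH_CLOSE,np.ones((5,5)))
    k=[k for k in cv2.findContours(m,0,1)[0] if cv2.pointPolygonTest(k,(float(u[0]),float(u[1])),False)>=0]
    for q in k:
        b=cv2.approxPolyDP(cv2.convexHull(q),4,True)[:,0]; print(n,u,b.tolist(),[ray(c,p,10)[:2].round().tolist() for p in b])
E
```

```text
12.3 [555.01418763 181.35033543 193.03593788] [3.14156704e+00 9.69025872e-05 1.98815165e-01] 0.6011380527027139
yaw deg 11.391269885055085 dp 0.31118989479424225 -1.1100690210772661
side [280 192] [[325, 172], [327, 183], [301, 221], [262, 216], [263, 185], [283, 169]] [[416.0, -331.0], [405.0, -261.0], [471.0, -40.0], [595.0, -47.0], [623.0, -219.0], [570.0, -331.0]]
scene [229 276] [[195, 270], [215, 258], [259, 289], [237, 301]] [[478.0, -231.0], [474.0, -166.0], [640.0, -160.0], [636.0, -224.0]]
```

carry_out([
  {"dp": [0.3, -1, 40], "yaw": 0},
  {"dp": [0.3, -1, 85], "yaw": 0},
  {"dp": [0.3, -1, 120], "yaw": 0},
  {"dp": [0.3, -1, 145], "yaw": 0},
  {"dp": [0.3, -1, 157], "yaw": 0},
  {"dp": [0.3, -1, 157], "yaw": 0},
  {"dp": [0.3, -1, 157], "yaw": 0},
])

```text
clock: 13.32
eef_pos: [555.9, 182.6, 37.1]
tcp_rot: [-3.141, -0.002, 0.198]
contact_force: [1.0, -0.1, 1.5]
opening: 0.601
grasp_force: 0.0
```

carry_out([
  {"dp": [0, 0, 0], "yaw": 0},
  {"dp": [0, 0, 0], "yaw": 0},
  {"dp": [0, 0, 0], "yaw": 0},
  {"dp": [0, 0, 0], "yaw": 0},
  {"dp": [0, 0, 0], "yaw": 0},
  {"dp": [0, 0, 0], "yaw": 0},
], fingers=-1, grip_force=50)

```text
clock: 14.08
eef_pos: [555.9, 182.4, 37.4]
tcp_rot: [3.142, -0.002, 0.198]
contact_force: [0.2, -1.5, 6.4]
opening: 0.327
grasp_force: 48.9
```

carry_out([
  {"dp": [0, 0, -8], "yaw": 0},
  {"dp": [0, 0, -25], "yaw": 0},
  {"dp": [0, 0, -60], "yaw": 0},
  {"dp": [0, 0, -100], "yaw": 0},
  {"dp": [0, 0, -145], "yaw": 0},
  {"dp": [0, 0, -190], "yaw": 0},
  {"dp": [0, 0, -215], "yaw": 0},
  {"dp": [0, 0, -215], "yaw": 0},
])

```text
clock: 15.08
eef_pos: [556.2, 182.8, 254.1]
tcp_rot: [-3.141, -0.005, 0.198]
contact_force: [-1.0, 0.1, -3.4]
opening: 0.326
grasp_force: 49.8
```

carry_out([
  {"dp": [-12, 28, 0], "yaw": 1},
  {"dp": [-30, 70, 0], "yaw": 2},
  {"dp": [-48, 115, 0], "yaw": 4},
  {"dp": [-67, 160, 0], "yaw": 6},
  {"dp": [-86, 205, 0], "yaw": 7.5},
  {"dp": [-105, 250, 0], "yaw": 7.5},
  {"dp": [-124, 295, 0], "yaw": 7.5},
  {"dp": [-140, 332, 0], "yaw": 7.5},
  {"dp": [-148, 351, 0], "yaw": 7.5},
  {"dp": [-148, 351, 0], "yaw": 7.5},
  {"dp": [-148, 351, 0], "yaw": 7.5},
])

```text
clock: 16.45
eef_pos: [478.4, -190.1, 250.3]
tcp_rot: [-3.141, 0.001, 0.066]
contact_force: [-0.7, 1.0, -3.0]
opening: 0.329
grasp_force: 50.0
```

```bash
python3 - <<'E'
from h import *
s=r.sense(); print(s["clock"],s["eef_pos"],s["tcp_rot"],s["opening"],s["grasp_force"])
c,im=snap("wrist","w4.png"); print(proj(c,(556,-186,10)))
E
```

```text
16.45 [ 478.43303949 -190.05351123  250.29045947] [-3.14054343e+00  1.21436247e-03  6.64025858e-02] 0.3293390308860663 50.02173995599151
[276.11234048 117.91280425]
```

View pics/w4.png

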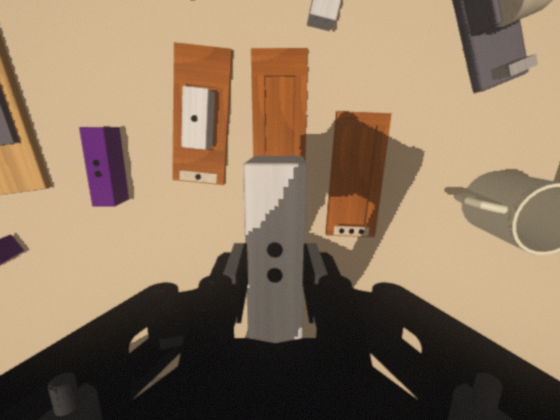

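The wrist view shows the middle tray behind the held two-dot block. Its far corners are at (251,49) and (308,50), and its side edges run down to y≈158. That is enough to fix its pose.

```bash
python3 - <<'E'
from h import *
c=cal("wrist"); im=cv2.imread("pics/w4.png"); hsv=cv2.cvtColor(im,cv2.COLOR_BGR2HSV)
m=((hsv[...,1]>150)&(hsv[...,0]<14)); 
L=[];Rr=[]
for v in range(60,150,6):
    x=np.flatnonzero(m[v,240:322])+240; L.append(ray(c,(x[0]-.5,v),10)[:2]); Rr.append(ray(c,(x[-1]+.5,v),10)[:2])
T=[ray(c,(u,np.flatnonzero(m[30:90,u])[0]+29.5),10)[:2] for u in range(258,303,5)]
L,Rr,T=map(np.array,(L,Rr,T))
def ln(P): vx,vy,x,y=cv2.fitLine(P.astype(np.float32),cv2.DIST_HUBER,0,.01,.01).ravel(); return np.degrees(np.arctan2(vy,vx)),np.array([x,y])
for n,P in(("L",L),("R",Rr),("T",T)): print(n,ln(P))
a=np.radians(np.mean([((ln(P)[0]+90)%180)-90 for P in(L,Rr)])); ex=np.array([np.cos(a),np.sin(a)]);ey=np.array([-ex[1],ex[0]])
yl,yr=np.median(L@ey),np.median(Rr@ey);xt=np.median(T@ex)
C=ex*(xt-85)+ey*(yl+yr)/2; print("width",yl-yr,"yaw",np.degrees(a),"centre",C)
E
```

```text
L (np.float32(4.084796), array([ 584.69073, -153.46411], dtype=float32))
R (np.float32(3.7824752), array([ 585.2644 , -221.65039], dtype=float32))
T (np.float32(-86.14602), array([ 637.28723, -182.56245], dtype=float32))
width 68.1287011729529 yaw 3.9336355 centre [ 552.46876077 -189.77789697]
```

carry_out([
  {"dp": [25, 2, 30], "yaw": 0},
  {"dp": [60, 4, 70], "yaw": -0.1},
  {"dp": [75, 4.7, 115], "yaw": -0.1},
  {"dp": [75, 4.7, 155], "yaw": -0.1},
  {"dp": [75, 4.7, 185], "yaw": -0.1},
  {"dp": [75, 4.7, 202], "yaw": -0.1},
  {"dp": [75, 4.7, 205], "yaw": -0.1},
  {"dp": [75, 4.7, 205], "yaw": -0.1},
  {"dp": [75, 4.7, 205], "yaw": -0.1},
])

```text
clock: 17.62
eef_pos: [555.0, -190.8, 47.4]
tcp_rot: [3.141, -0.002, 0.068]
contact_force: [-0.2, -0.1, -2.9]
opening: 0.332
grasp_force: 50.0
```

```bash
python3 - <<'E'
from h import *
s=r.sense(); print(s["clock"],s["eef_pos"],np.degrees(s["tcp_rot"]),s["opening"],s["grasp_force"])
W=np.zeros((600,800,3),np.uint8)
for n,x0 in(("side",0),("scene",400)):
    c,im=snap(n,n+"5.png"); u=(proj(c,(556,-190,30))-[50,37]).astype(int); print(n,u)
    W[:300,x0:x0+400]=cv2.resize(im[u[1]:u[1]+75,u[0]:u[0]+100,::-1],(400,300),interpolation=cv2.INTER_CUBIC)
c,im=snap("wrist","w5.png"); W[300:,:400]=im[:300,80:480,::-1]
W[300:,400:]=cv2.resize(im[20:170,180:380,::-1],(400,300),interpolation=cv2.INTER_CUBIC)
cv2.imwrite("pics/hover.png",W)
E
```

```text
17.625 [ 554.95448879 -190.80807147   47.38506955] [ 1.79952179e+02 -1.16522591e-01  3.91055041e+00] 0.3315953703898269 50.01851834356785
side [230 149]
scene [176 234]
```

View pics/hover.png

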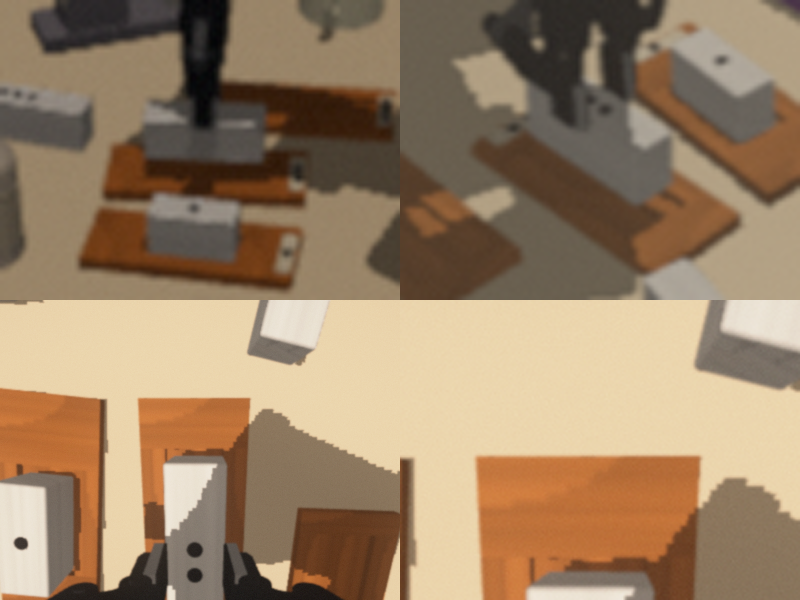

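In the hover picture the wrist panel shows the tray's far corners at full-image (218.5,98.5) and (330,98.5). The block's far top edge is at about y=162, with the pocket's end just ahead of it.

```bash
python3 - <<'E'
from h import *
c=cal("wrist"); im=cv2.imread("pics/w5.png"); hsv=cv2.cvtColor(im,cv2.COLOR_BGR2HSV); g=cv2.cvtColor(im,cv2.COLOR_BGR2GRAY)
m=((hsv[...,1]>150)&(hsv[...,0]<14))
a=np.radians(3.93);ex=np.array([np.cos(a),np.sin(a)]);ey=np.array([-ex[1],ex[0]])
G=lambda u,v,z:(lambda p:np.array([p@ex,p@ey]))(ray(c,(u,v),z)[:2])
top=np.mean([G(u,np.flatnonzero(m[70:130,u])[0]+69.5,10) for u in range(225,322,8)],0)
for v in(103,112,120,130,140):
    x=np.flatnonzero(m[v,205:345])+205; l,q=G(x[0]-.5,v,10),G(x[-1]+.5,v,10); print("tray",v,l[1].round(1),q[1].round(1),((l+q)/2)[1].round(1))
print("tray far x",top[0])
print("cols", [(u,g[140:180:1,u].tolist()) for u in(252,)])
for v in(190,200,210,220): print(v,g[v,235:320].tolist())
zt=r.sense()["eef_pos"][2]-19.4+40
print("top face far edge x", [(v,G(275,v,zt)[0].round(1)) for v in(160,163,166)])
print("tcp gauge",r.sense()["eef_pos"][:2]@ex,r.sense()["eef_pos"][:2]@ey)
for v in(200,220): print("sides y",v,[(u,G(u,v,zt)[1].round(1)) for u in(244,245,306,308)])
E
```

```text
tray 103 -192.9 -261.5 -227.2
tray 112 -192.7 -261.7 -227.2
tray 120 -193.1 -261.3 -227.2
tray 130 -192.8 -261.6 -227.2
tray 140 -193.1 -261.3 -227.2
tray far x 623.4260109805266
cols [(252, [131, 130, 129, 130, 135, 132, 133, 135, 134, 135, 134, 135, 136, 138, 137, 134, 134, 126, 117, 115, 114, 117, 134, 170, 202, 219, 228, 229, 230, 230, 230, 230, 230, 230, 230, 229, 229, 230, 230, 230])]
190 [141, 144, 142, 142, 144, 144, 143, 143, 152, 191, 218, 228, 230, 230, 230, 229, 231, 229, 229, 230, 227, 228, 229, 229, 229, 229, 227, 227, 228, 229, 226, 227, 225, 228, 227, 228, 227, 226, 226, 226, 226, 225, 225, 227, 227, 227, 218, 176, 138, 128, 128, 129, 130, 132, 132, 133, 132, 132, 129, 130, 128, 128, 125, 128, 126, 127, 125, 126, 126, 123, 117, 97, 79, 76, 71, 72, 69, 71, 71, 74, 74, 78, 77, 76, 75]
200 [128, 132, 134, 138, 141, 142, 143, 142, 155, 191, 216, 228, 229, 231, 231, 231, 230, 229, 227, 228, 227, 227, 226, 228, 228, 227, 228, 226, 227, 227, 227, 227, 227, 226, 227, 227, 228, 227, 227, 225, 223, 218, 186, 161, 151, 146, 138, 129, 130, 130, 129, 132, 132, 133, 131, 131, 134, 
[... 627 characters left out ...]
8, 227, 228, 225, 226, 226, 224, 225, 214, 175, 138, 127, 128, 125, 124, 126, 128, 127, 127, 127, 125, 126, 123, 124, 125, 125, 126, 127, 126, 128, 129, 129, 127, 127, 129, 129, 131, 130, 130, 128, 126, 128, 123, 124, 123, 122, 125, 124, 125, 124, 120, 98, 79, 71, 72, 71, 74, 70, 70, 68, 71, 72, 71, 75, 72, 70]
top face far edge x [(160, np.float64(591.5)), (163, np.float64(590.1)), (166, np.float64(588.8))]
tcp gauge 540.1377281732229 -228.2944136327283
sides y 200 [(244, np.float64(-213.3)), (245, np.float64(-213.8)), (306, np.float64(-242.9)), (308, np.float64(-243.8))]
sides y 220 [(244, np.float64(-213.0)), (245, np.float64(-213.5)), (306, np.float64(-243.2)), (308, np.float64(-244.1))]
```

carry_out([
  {"dp": [-1.2, -1.1, 0], "yaw": 0},
  {"dp": [-1.2, -1.1, 6], "yaw": 0},
  {"dp": [-1.2, -1.1, 12], "yaw": 0},
  {"dp": [-1.2, -1.1, 17], "yaw": 0},
  {"dp": [-1.2, -1.1, 21], "yaw": 0},
  {"dp": [-1.2, -1.1, 23], "yaw": 0},
  {"dp": [-1.2, -1.1, 24], "yaw": 0},
  {"dp": [-1.2, -1.1, 24], "yaw": 0},
  {"dp": [-1.2, -1.1, 24], "yaw": 0},
])

```text
clock: 18.9
eef_pos: [552.5, -189.6, 23.3]
tcp_rot: [3.142, 0.0, 0.068]
contact_force: [-6.1, 0.2, 12.6]
opening: 0.325
grasp_force: 51.8
```

carry_out([
  {"dp": [0, 0, 0], "yaw": 0},
  {"dp": [0, 0, 0], "yaw": 0},
  {"dp": [0, 0, 0], "yaw": 0},
  {"dp": [0, 0, 0], "yaw": 0},
  {"dp": [0, 0, -15], "yaw": 0},
  {"dp": [0, 0, -45], "yaw": 0},
  {"dp": [0, 0, -95], "yaw": 0},
  {"dp": [-30, 0, -145], "yaw": 0},
  {"dp": [-80, 0, -195], "yaw": 0},
  {"dp": [-130, 0, -230], "yaw": 0},
  {"dp": [-150, 0, -230], "yaw": 0},
  {"dp": [-150, 0, -230], "yaw": 0},
], fingers=0.1)

```text
clock: 20.4
eef_pos: [402.2, -199.9, 253.7]
tcp_rot: [3.14, -0.002, 0.067]
contact_force: [0.5, -0.2, -0.1]
opening: 0.547
grasp_force: 0.0
```

```bash
python3 - <<'E'
from h import *
s=r.sense(); print(s["clock"],s["eef_pos"],s["contact_force"])
W=np.zeros((600,800,3),np.uint8)
for n,x0 in(("side",0),("scene",400)):
    c,im=snap(n,n+"6.png"); u=(proj(c,(556,-190,30))-[50,37]).astype(int)
    W[:300,x0:x0+400]=cv2.resize(im[u[1]:u[1]+75,u[0]:u[0]+100,::-1],(400,300),interpolation=cv2.INTER_CUBIC)
    if n=="scene": W[300:,400:]=cv2.resize(im[170:270,285:460,::-1],(400,300))
c,im=snap("wrist","w6.png"); W[300:,:400]=im[:300,80:480,::-1]
cv2.imwrite("pics/final.png",W)
E
```

```text
20.4 [ 402.15692433 -199.89753119  253.73398785] [ 0.46862665 -0.24034698 -0.11524403]
```

View pics/final.png

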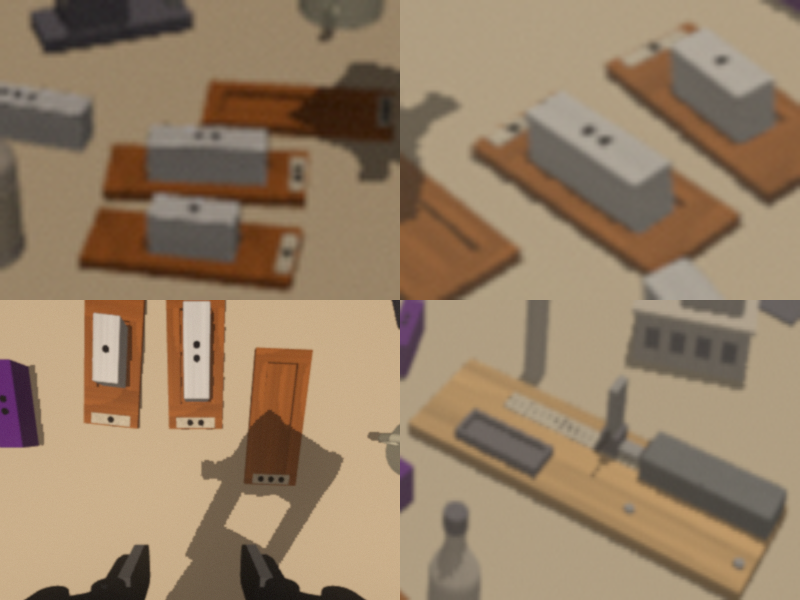

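The final picture shows the block standing dots-up in the two-dot tray, with the handle back home. I'll check that it is level by triangulating its top.

```bash
python3 - <<'E'
from h import *
c=cal("wrist"); s=cal("scene"); d=cal("side")
us=(proj(s,(556,-190,30))-[50,37]).astype(int); ud=(proj(d,(556,-190,30))-[50,37]).astype(int)
S=lambda x,y:((x-400)/4+us[0]-.4,y/4+us[1]-.4); D=lambda x,y:(x/4+ud[0]-.4,y/4+ud[1]-.4)
P=lambda c:c[0]@np.c_[c[1],c[2]]
def tri(a,b,pa,pb):
    X=cv2.triangulatePoints(P(a),P(b),np.array(pa,float),np.array(pb,float)).ravel(); return (X[:3]/X[3]).round(1)
im=cv2.imread("pics/w6.png"); g=cv2.cvtColor(im,cv2.COLOR_BGR2GRAY)
print("dots w+s",tri(c,s,(276.5,51),S(596,135.5)), "own est")
for z in(44,48): print(z,"-x end mid top",ray(c,(276.5,100),z)[:2].round(1))
# -x end: near corners in wrist (263,100),(289.5,99); scene left corner of top
print("-x,-y corner",tri(c,s,(289.5,99.5),S(529,106)))
# +x end from scene: near corner of top (-y,+x) ; ray onto z planes vs expected length
for z in(40,44,48): 
    q=[ray(s,S(*p),z)[:2] for p in((529,106),(637,187),(670,163),(562,93))]; print(z,[np.hypot(*(q[i]-q[(i+1)%4])).round(1) for i in range(4)],np.mean(q,0).round(1))
print("one-dot col", g[85:110,276].tolist())
E
python3 - <<'E'
import cv2,numpy as np
a=cv2.imread("pics/scene6.png");b=cv2.imread("pics/w6.png");d=cv2.imread("pics/side6.png")
W=np.zeros((600,800,3),np.uint8)
W[:,:400]=cv2.resize(b[0:135,240:330],(400,600),interpolation=cv2.INTER_CUBIC)
W[:300,400:]=cv2.resize(a[252:306,192:264],(400,300),interpolation=cv2.INTER_CUBIC)
W[300:,400:]=cv2.resize(d[170:224,246:318],(400,300),interpolation=cv2.INTER_CUBIC)
cv2.imwrite("pics/level.png",W)
E
```

```text
dots w+s [ 552.5 -192.4   42. ] own est
44 -x end mid top [ 500.9 -194.8]
48 -x end mid top [ 500.6 -194.8]
-x,-y corner [ 503.6 -207.9   44.2]
40 [np.float64(104.4), np.float64(27.8), np.float64(97.7), np.float64(22.8)] [ 551.9 -190.9]
44 [np.float64(103.9), np.float64(27.7), np.float64(97.2), np.float64(22.7)] [ 555.8 -193.6]
48 [np.float64(103.4), np.float64(27.5), np.float64(96.7), np.float64(22.6)] [ 559.8 -196.3]
one-dot col [198, 199, 199, 198, 198, 199, 199, 199, 199, 199, 200, 195, 189, 152, 106, 93, 98, 104, 101, 105, 106, 112, 108, 105, 107]
```

View pics/level.png

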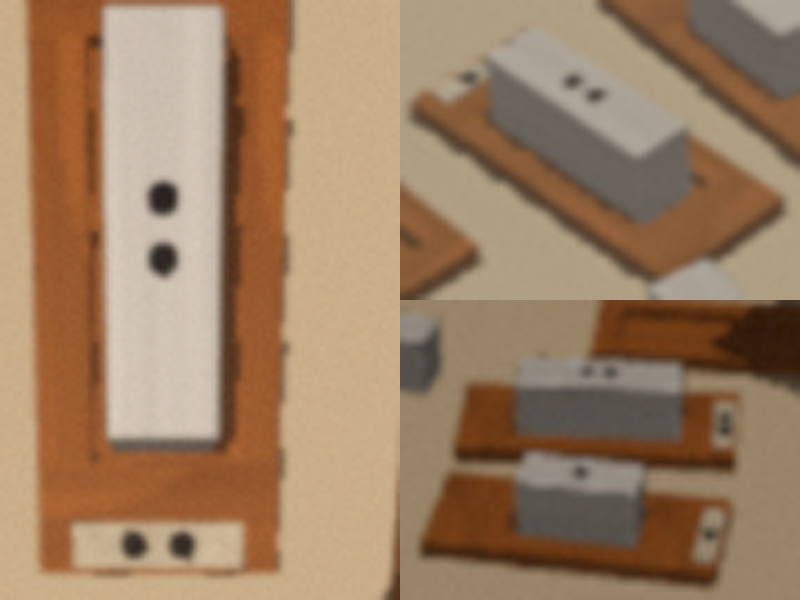

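The block sits level and dots-up in the two-dot pocket, with its top at about 44 mm as expected. I'm handing in.

```bash
python3 -c "
from rig import r
print(r.sign_off())"
```

```text
the job is handed in; nothing more can be done
None
```

I pulled the gauge pointer level with the block's housing end (about 62 mm), held it there for over a second, then eased it home. The two-dot block is in its own tray, dots up and released; the job was handed in at about 20 s.

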